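# Pass the test drawer through the dust gate

### The arm

A 6-joint arm with a two-finger parallel gripper is mounted at the origin on the work surface. World frame = base frame: x ahead of the robot, y to its left, z up, the work surface at z = 0. Lengths are in m, angles in degrees, forces in N, time in s.
With the tool pointing down it reaches from about 0.275 to 0.85 m from the base axis. Payload 5.2 kg.
Tool frame: the origin (TCP) lies at the very end of the fingers, on their centre line; the grasp point (between the pads) lies 19 mm behind it; z points along the fingers, y is the direction in which the jaws open and shut (so a half turn about z gives the same grasp; the last joint's range is limited). The gripper opens to 85 mm and grips with 20 to 120 N. Pads are 22 mm wide; open, the fingers measure 114 mm over their backs; the gripper's body (76 mm by 85 mm) begins 54 mm behind the grasp point. The pads swing forward as they close: fully open they stand 13 mm farther back than shut.
Start: joints at [53.526, 14.817, 87.949, -0, 77.235, -11.62], TCP at [0.231, 0.499, 0.231] pointing down, gripper open.
Joint ranges: [-179.93, 179.93], [-52.35, 119.4], [10.71, 147.94], [-69.91, 249.91], [12.55, 155.21], [-178.61, 178.61]. Speed limits (degrees/s): [147.25, 147.25, 180, 180, 180, 180].

### API

Orientations are given as [roll, pitch, yaw] about the fixed x, y, z axes, in that order (R = Rz(yaw) Ry(pitch) Rx(roll)).
In Python, from bench import bot gives the robot as it stands. Calls block until the motion is done:
- bot.movep(position, orientation): joint-space move of the TCP to a pose.
- bot.servo_line(position, vel=0.15, attitude=None, threshold=None): straight line of the TCP; attitude=None keeps the orientation; vel is the mean speed in m/s. With threshold (N) it stops when the force on the tool has changed by that much, and returns True; else False.
- bot.move_joints(angles): joint-space move.
- bot.grip(opening, newtons=None): finger opening in m; newtons is the grip in N (None keeps the last); returns when the fingers have stopped.
- bot.sleep(seconds).
- bot.ik(position, orientation): joint angles nearest the present ones, or None.
- bot.state(): the state.
- bot.read_camera(name): name is "scene" or "side" or "wrist"; returns the picture (400x640x3 uint8, red, green, blue); there is no depth.
- bot.calibration(name): a dict with "mtx" (3x3 intrinsics, pixels), "D" ([k1, k2, p1, p2, k3] as OpenCV has them; the pictures are not rectified), "rvec" (rotation vector, rad) and "tvec" (3), from world to camera coordinates, as OpenCV has them. Camera axes: x right, y down, z forward; pixel columns grow to the right and rows downward; lengths in m; the calibration is good to about 2 mm. A picture is of the moment at which its call begins: read the wrist's pose just before it. calibration takes no time and is no camera call; for the wrist camera it gives the pose at the moment of the call.
A pose or a line that the arm cannot do raises bot.Unreachable and nothing moves.
- bot.finish_job(): hands the job in, once; it reports no verdict.
The state is a dict: "clock": time; "joint_pos": joint angles; "qvel": joint speeds; "joint_torque": joint torques, N m; "position": TCP position; "tool_rot": TCP orientation; "contact_force": force on the tool from outside, world axes, zero at the start; "moment": the same for the moment, N m; "width": finger opening in m.
Only numpy, scipy, OpenCV 4.12 (cv2) and the standard library are available. Lean on these libraries where they do the work, as an engineer would, in place of code of your own. Each camera call takes 0.05 s, during which the arm holds its last target.

### The job

Pass the maple test drawer through the self-closing dust gate: one finger, ahead of the drawer, pushes the gate open and keeps it open while the drawer's leading end goes in, and the other finger pushes the drawer from behind, so that the drawer never bumps a shut or barely open gate. Push it on along the rails until the gate can swing fully shut behind it, and leave it lying between the rails. Slide the drawer only, without gripping, lifting or tipping it, and leave the angle block, feeler block and glue jar where they are.

Things in the scene. Friction and masses are not known exactly. Their poses are not given: they have to be found in the camera images.
- jig: Fixed aluminium plate 400 x 150 x 12 mm on the bench (top 12 mm above bench). Origin: plate middle at bench level, under the shut gate. x runs along the lane in the passing direction (drawer starts at negative x, ends at positive x), y to the left of it, z up. Two black rails 12 mm high, 8 wide, from x -190 to +190, inner faces at y -24 and +24 mm: a 48 mm lane, open above.
- gateway (a point): Point on the plate's top face at the middle of the gateway (jig x = y = 0, 12 mm above bench). Posts 12 x 10 mm, 52 mm tall above the plate, stand at jig x = 0 with inner faces at y -33 and +33 mm; outside them dust panels 46 mm tall reach the plate's edges.
- clamp (a point): Foot of the red toggle clamp fixed on the plate beside the lane, not used: it covers jig x -190 to -85, y -69 to -43 mm, up to 36 mm above the plate.
- gate (a joint): Angle (rad) of the dust gate on an upright hinge at jig x 0, y +33 mm. 0 = shut; it swings only towards jig +x, to at most 1.75. A spring shuts it (0.015 N m when shut, 0.06 at 1.5 rad) within about 0.5 s of release. Its free edge sweeps a 66 mm radius, so it shuts only once the drawer's rear end is over 66 mm past jig x = 0 (drawer centre past 96 mm).
- gate_mid (a point): Middle of the gate, a grey plastic plate 66 mm wide, 34 high, 5 thick, spanning 14 to 48 mm above the plate (it passes over the rails). Point 33 mm from the hinge line, 43 mm above bench; moves with the gate.
- drawer_center (a point): Centre of the maple test drawer: open-topped wooden tray 60 mm long (its x axis) x 34 wide x 26 high, walls 5 mm, 50 to 100 g, a dark line across each end. Point is 13 mm above the plate. It starts in the lane before the gate, within 0.1 rad of parallel to the lane, its leading end 50 to 90 mm before jig x = 0.
- angle_block_center (a point): Bystander: loose steel angle block, L-shaped, 60 x 50 mm, 60 mm high, on the bench beside the plate; point 30 mm above the bench.
- feeler_block_center (a point): Bystander: loose yellow plastic stepped feeler block 50 x 30 x 30 mm, on the bench beside the plate; point 15 mm above the bench.
- glue_center (a point): Bystander: loose small glue jar, 40 mm diameter, 65 mm high, on the bench on the plate's other side; point 32 mm above the bench.
Things that resemble listed ones, but are neither listed nor needed, are in the scene too. Of the things like the part that bears drawer_center, leave any that is blue or purple; of the rest the smaller one is meant.

How it is judged (in metres and radians):
On the way, in this order (a step that is already met when the one before it is completed fails the run):
1. a finger pushes the gate open (more than 0.5 rad) while the drawer's leading end has not yet reached the gateway (value of joint gate above 0.5 rad and contact force between the fingers and gate above 0.05 N and x of drawer_center in the frame of jig below -0.03 m), for 0.05 s.
2. the drawer's leading end is 10 mm or more past the gateway while a finger still holds the gate open (more than 0.5 rad) (value of joint gate above 0.5 rad and contact force between the fingers and gate above 0.05 N and x of drawer_center in the frame of jig above -0.02 m), for 0.05 s.
At the end, for the whole second after the job is handed in: The gate is shut (within 0.06 rad), the drawer lies flat and still on the plate between the rails on the far side of the gate, its centre 85 to 175 mm beyond the gate plane and within 12 mm of the lane's middle (value of joint gate below 0.06 rad and x of drawer_center in the frame of jig between 0.085 and 0.175 m and y of drawer_center in the frame of jig between -0.012 and 0.012 m and height (world z) of drawer_center below 0.03 m and angle between drawer_center's own z axis and vertical below 0.1 rad and linear speed of drawer below 0.01 m/s); the robot touches nothing.
It fails at once if the drawer pushes on the gate while the gate is less than 0.5 rad open (contact force between drawer and gate above 0.3 N and value of joint gate below 0.5 rad).
It fails at once if the drawer is lifted (its centre more than 12 mm up) (height (world z) of drawer_center above 0.037 m).
It fails at once if the drawer is tipped (angle between drawer_center's own z axis and vertical above 0.3 rad).
It fails at once if the drawer is gripped or pressed hard by the fingers (over 15 N) (contact force between the fingers and drawer above 15 N).
It fails at once if a bystander is moved by more than 20 mm (distance of any of angle_block_center, feeler_block_center, glue_center from where it was at the start of the episode above 0.02 m).
It also fails if it takes over 35 s, if anything falls off the work surface, if the arm or the gripper's body presses on something with over 40 N, if the wrist force passes 120 N, or if a joint passes its speed limit or range.

## Working session

There is one attempt and no reset: what is moved stays moved. The work goes in short steps, each a Python script; the robot and the scene stay as the last script left them, time stands still between calls to the robot, and variables do not carry over. Pictures are saved under pics/ and viewed, and the job is handed in when it is done.

```bash
ls; mkdir -p pics; python3 - <<'E'
from bench import bot
import cv2
for n in("scene","side","wrist"):
    im=bot.read_camera(n); cv2.imwrite(f"pics/{n}0.png",im[:,:,::-1])
    c=bot.calibration(n); print(n,c)
s=bot.state();print(s)
E
```

```text
pics
scene {'mtx': array([[379.79478642,   0.        , 314.60530475],
       [  0.        , 379.79478642, 201.93530525],
       [  0.        ,   0.        ,   1.        ]]), 'D': array([-0.08680661,  0.        ,  0.        ,  0.        ,  0.        ]), 'rvec': array([ 1.32781461,  2.12274068, -0.95598165]), 'tvec': array([ 0.32235063, -0.23619675,  1.12742531])}
side {'mtx': array([[415.88613919,   0.        , 316.25148245],
       [  0.        , 415.88613919, 199.13956937],
       [  0.        ,   0.        ,   1.        ]]), 'D': array([-0.06306023,  0.        ,  0.        ,  0.        ,  0.        ]), 'rvec': array([ 0.26562879, -2.80480501,  1.26226984]), 'tvec': array([0.49231133, 0.1758465 , 0.64493635])}
wrist {'mtx': array([[348.8463026 ,   0.        , 318.42883   ],
       [  0.        , 348.8463026 , 194.65803462],
       [  0.        ,   0.        ,   1.        ]]), 'D': array([-0.00143061,  0.        ,  0.        ,  0.        ,  0.        ]), 'rvec': array([-2.40546774, -1.53744825, -0.2528258 ]), 'tvec': array([-0.54948241, -0.04256275,  0.37896111])}
{'clock': 0.15, 'joint_pos': array([ 5.35240619e+01,  1.48509189e+01,  8.79958230e+01,  1.00335371e-03,
        7.72351067e+01, -1.16203493e+01]), 'qvel': array([ 0.07121456, -0.08623166, -0.24478557, -0.04999304,  0.10501644,
        0.00099828]), 'joint_torque': array([ 2.86635986e-03, -4.46382809e+01, -2.90821481e+01, -5.13099383e-05,
        8.00574431e-03,  7.12481824e-05]), 'position': array([0.23092172, 0.49873698, 0.23065988]), 'tool_rot': array([-1.79920026e+02, -1.74445995e-02,  1.55144177e+02]), 'contact_force': array([ 0.00922506, -0.65103724, -0.69790778]), 'moment': array([-0.07345055, -0.02680919,  0.06551229]), 'width': 0.08587904363006796}
```

View pics/scene0.png

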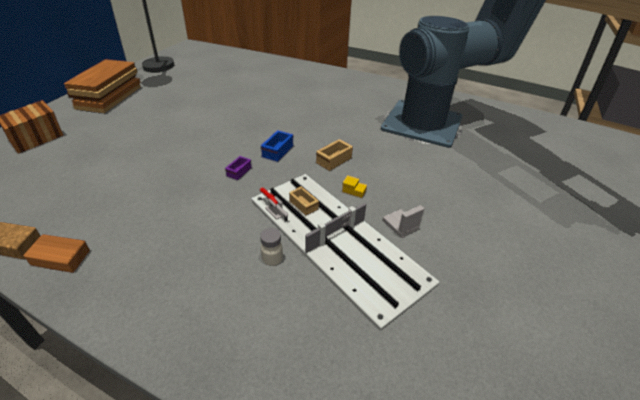

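View pics/side0.png

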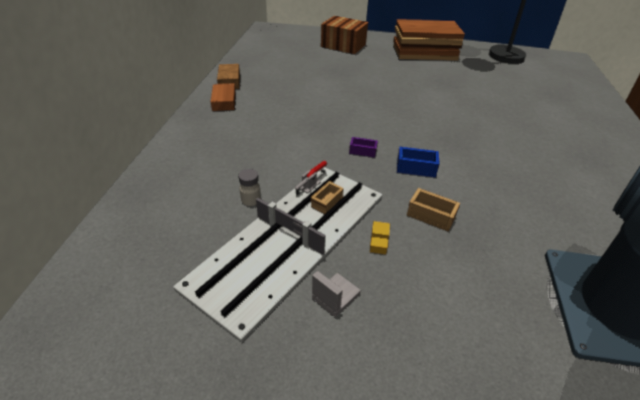

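View pics/wrist0.png

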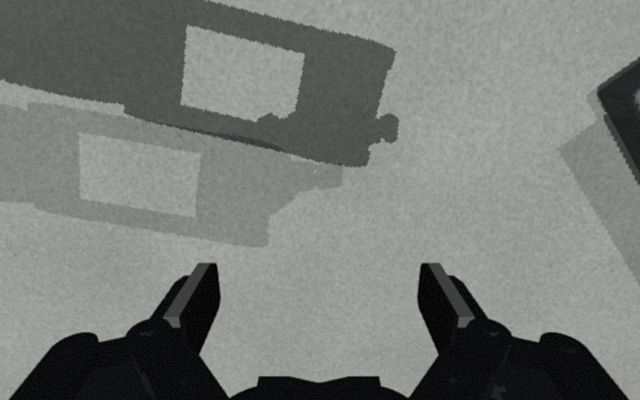

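Candidates for the drawer in the scene picture are:
- the small maple tray in the lane at (303,199)
- a larger maple tray at (334,153)
- a blue tray at (277,146)
- a purple tray at (238,167)

Blue and purple are excluded, and of the two maple trays the smaller one is meant, so I choose (303,199). Next I measure the plate and take a close crop.

```bash
cat > h.py <<'E'
import numpy as np, cv2
from bench import bot
def rays(c,px):
    R=cv2.Rodrigues(c['rvec'])[0]; n=cv2.undistortPoints(np.float64(px).reshape(-1,1,2),c['mtx'],c['D'])[:,0]
    d=np.c_[n,np.ones(len(n))]@R; return -R.T@c['tvec'],d
def onz(c,px,z):
    o,d=rays(c,px); return o+d*((z-o[2])/d[:,2])[:,None]
def proj(c,P): return cv2.projectPoints(np.float64(P).reshape(-1,1,3),c['rvec'],c['tvec'],c['mtx'],c['D'])[0][:,0]
E
python3 - <<'E'
from h import *
for n in("scene","side"):
    im=cv2.imread(f"pics/{n}0.png"); c=bot.calibration(n)
    hsv=cv2.cvtColor(im,cv2.COLOR_BGR2HSV)
    g=im.min(2); box=(slice(160,345),slice(170,450))
    print(n,np.percentile(g[box],[10,50,80,90,95,99]))
    m=np.zeros_like(g); m[box]=(g[box]>150)*255
    m=cv2.morphologyEx(m,cv2.MORPH_CLOSE,np.ones((13,13)))
    cs=cv2.findContours(m,cv2.RETR_EXTERNAL,cv2.CHAIN_APPROX_NONE)[0]
    k=max(cs,key=cv2.contourArea); h=cv2.convexHull(k)
    W=onz(c,h[:,0],.012)[:,:2]
    r=cv2.minAreaRect(np.float32(W*1000)); print(r, cv2.boxPoints(r))
    x0,y0,w,hh=(240,165,130,100) if n=="scene" else (250,150,150,110)
    cv2.imwrite(f"pics/{n}crop.png",cv2.resize(im[y0:y0+hh,x0:x0+w],None,fx=5,fy=5,interpolation=cv2.INTER_CUBIC))
E
```

```text
scene [ 93. 124. 128. 201. 207. 211.]
((496.5354309082031, -17.860366821289062), (401.70086669921875, 281.81365966796875), 63.42396545410156) [[ 280.65912 -134.44963]
 [ 532.6968  -260.52887]
 [ 712.41174   98.7289 ]
 [ 460.37408  224.80814]]
side [ 46. 100. 118. 180. 184. 187.]
((600.1641845703125, 40.68544006347656), (205.57489013671875, 147.6482391357422), 63.5620002746582) [[488.29688  -18.483498]
 [620.50354  -84.220795]
 [712.0315    99.85438 ]
 [579.8248   165.59167 ]]
```

View pics/scenecrop.png

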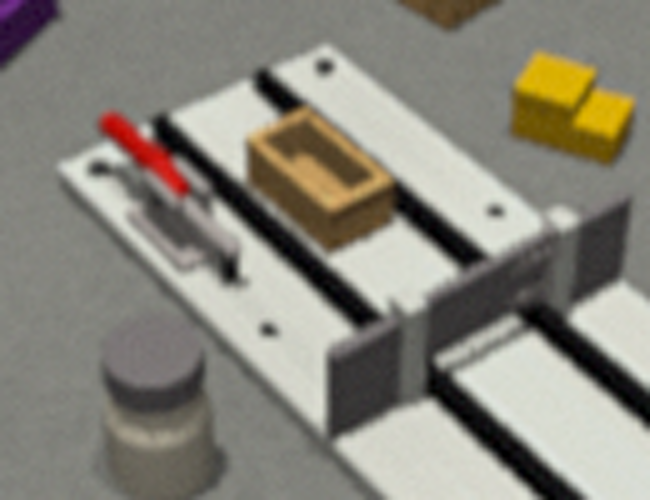

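View pics/sidecrop.png

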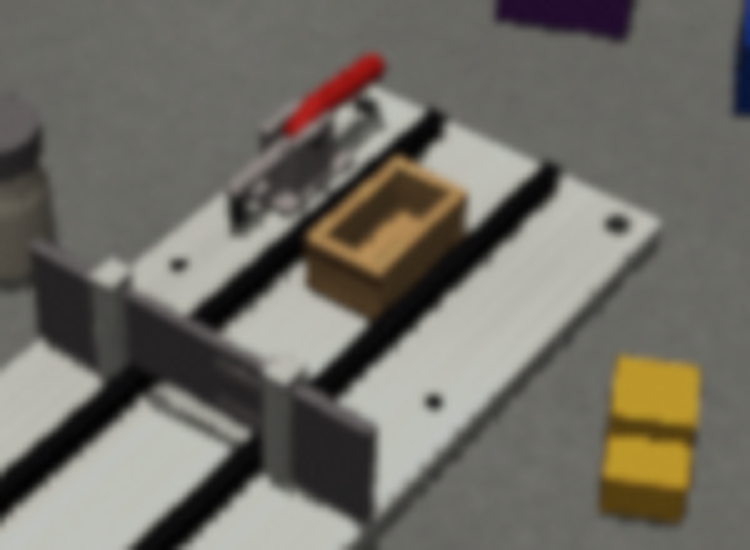

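```bash
python3 - <<'E'
from h import *
M={}
for n,cor in(("scene",[(306,174),(251,199),(380,327),(438,282)]),("side",[(383,194),(325,168),(177,288),(242,338)])):
    W=onz(bot.calibration(n),cor,.012); print(n,W.round(4).tolist(), W.mean(0)); M[n]=W
    print([np.linalg.norm(W[i]-W[i-1]).round(4) for i in range(4)])
# scene maple masks
for n in("scene","side"):
    im=cv2.imread(f"pics/{n}0.png"); c=bot.calibration(n); hsv=cv2.cvtColor(im,cv2.COLOR_BGR2HSV)
    m=cv2.inRange(hsv,(8,60,60),(22,200,255)); m[:130]=0
    N,l,s,ce=cv2.connectedComponentsWithStats(m)
    for i in range(1,N):
        if s[i,4]>60: print(n,s[i],ce[i].round(1),onz(c,[ce[i]],.03).round(3))
E
```

```text
scene [[0.4006, -0.1892, 0.012], [0.5369, -0.2561, 0.012], [0.7119, 0.0977, 0.012], [0.5814, 0.1635, 0.012]] [ 0.55767329 -0.04601668  0.012     ]
[np.float64(0.3963), np.float64(0.1518), np.float64(0.3947), np.float64(0.1462)]
side [[0.4003, -0.1896, 0.012], [0.5271, -0.2495, 0.012], [0.7041, 0.1026, 0.012], [0.5778, 0.1651, 0.012]] [ 0.55231921 -0.04286961  0.012     ]
[np.float64(0.3966), np.float64(0.1402), np.float64(0.3941), np.float64(0.1409)]
scene [  3 130  18  24 123] [ 11.5 140.1] [[ 0.641 -0.974  0.03 ]]
scene [ 16 130  23  21 288] [ 27.  138.7] [[ 0.616 -0.936  0.03 ]]
scene [ 37 130  19  13 164] [ 46.6 135.1] [[ 0.579 -0.899  0.03 ]]
scene [316 139  37  32 784] [333.8 154.2] [[ 0.318 -0.154  0.03 ]]
scene [289 186  30  29 543] [303.6 200.1] [[ 0.507 -0.142  0.03 ]]
scene [   0  222   86   51 2616] [ 39.7 247.4] [[ 0.856 -0.529  0.03 ]]
side [311 181  32  25 432] [327.4 193.2] [[ 0.506 -0.149  0.03 ]]
side [ 407  188   53   43 1403] [432.5 208.1] [[ 0.308 -0.147  0.03 ]]
side [311 202  15  12  83] [318.2 207.4] [[ 0.517 -0.106  0.03 ]]
side [369 220  22  35 454] [379.8 235.7] [[ 0.4   -0.057  0.03 ]]
```

The close crop shows the small maple tray in the lane before the gate, so the choice holds. The gate hinge is on the post nearer the robot, which is jig +y. I refine the plate and drawer poses from above with the wrist camera.

```bash
python3 - <<'E'
from h import *
c=bot.calibration("wrist");R=cv2.Rodrigues(c['rvec'])[0];s=bot.state()
print("cam pos",-R.T@c['tvec'],"axis",R[2], "tcp",s['position'])
bot.movep([0.50,-0.125,0.27],[180,0,153.5])
bot.sleep(.3); c=bot.calibration("wrist"); im=bot.read_camera("wrist")
np.save("c1.npy",c,allow_pickle=True); cv2.imwrite("pics/w1.png",im[:,:,::-1]); print(bot.state()['position'],bot.state()['joint_pos'])
s2=bot.read_camera("side");cv2.imwrite("pics/s1.png",s2[:,:,::-1])
E
```

```text
cam pos [0.15701158 0.53309707 0.37216785] axis [ 0.29126387 -0.1355335  -0.94699315] tcp [0.23092172 0.49873698 0.23065988]
[ 0.50008216 -0.12469219  0.27001205] [-2.64164753e+01  9.85468820e+00  8.88555438e+01  1.73438958e-03
  8.12887798e+01 -8.99497440e+01]
```

View pics/w1.png

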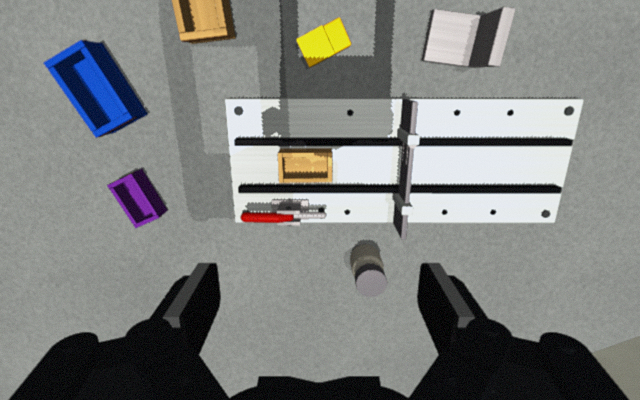

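```bash
python3 - <<'E'
from h import *
c=np.load("c1.npy",allow_pickle=True).item(); im=cv2.imread("pics/w1.png")
g=im.min(2); hsv=cv2.cvtColor(im,cv2.COLOR_BGR2HSV)
m=((g>130)&(hsv[:,:,1]<40)).astype(np.uint8)*255; m[:92]=0; m[235:]=0
m=cv2.morphologyEx(m,cv2.MORPH_OPEN,np.ones((3,3)))
ys,xs=np.nonzero(m); p=np.c_[xs,ys]
cor=[p[np.argmin(p@np.array(d))] for d in((1,1),(-1,1),(-1,-1),(1,-1))]
print(cor)
W=onz(c,cor,.012)[:,:2]; print(W.round(4)); print([np.linalg.norm(W[i]-W[i-1]).round(4) for i in range(4)])
o=W.mean(0); v=(W[1]-W[0])+(W[2]-W[3]); yaw=np.degrees(np.arctan2(v[1],v[0])); print("jig",o,yaw)
# drawer
d=cv2.inRange(hsv,(8,60,60),(24,220,255)); d[:130]=0; d[230:]=0
k=max(cv2.findContours(d,cv2.RETR_EXTERNAL,cv2.CHAIN_APPROX_NONE)[0],key=cv2.contourArea)
D=onz(c,k[:,0],.038)[:,:2]; a=np.radians(yaw); ax=np.array([[np.cos(a),np.sin(a)],[-np.sin(a),np.cos(a)]])
J=(D-o)@ax.T*1000; print("drawer jig mm",J.min(0),J.max(0),cv2.minAreaRect(np.float32(J)))
# rails
b=((g<45)).astype(np.uint8); b[:130]=0;b[200:]=0
n,l,s,ce=cv2.connectedComponentsWithStats(b)
for i in range(1,n):
    if s[i,4]>150:
        yy,xx=np.nonzero(l==i); Q=(onz(c,np.c_[xx,yy],.024)[:,:2]-o)@ax.T*1000; print(s[i],Q.min(0).round(1),Q.max(0).round(1),np.median(Q[:,1]),np.polyfit(Q[:,0],Q[:,1],1))
E
```

```text
[array([ 0, 92]), array([639,  92]), array([639, 234]), array([  0, 234])]
[[ 0.2858 -0.409 ]
 [ 0.599   0.2209]
 [ 0.7755  0.1899]
 [ 0.417  -0.5304]]
[np.float64(0.1788), np.float64(0.7034), np.float64(0.1791), np.float64(0.8046)]
jig [ 0.5193095  -0.13216278] 63.548485724244266
drawer jig mm [-46.34362682 -10.92355207] [12.49120798 28.60357066] ((-17.08664321899414, 9.0820894241333), (58.7356071472168, 39.54766845703125), 0.6742066740989685)
[ 235  138  168    8 1220] [-94.5  29.2] [92.  37.1] 33.73004736549414 [-2.18578602e-04  3.34895167e+01]
[420 138 152   7 908] [111.6  30.4] [280.9  37.1] 32.67357788544933 [-1.43965412e-04  3.32291698e+01]
[ 239  144  168   56 1355] [-94.4 -34.8] [99.2 30.4] -21.244059238894568 [  0.05157948 -19.66855829]
[280 149  51   4 173] [-44.8  21.3] [11.5 24.7] 23.57540780254104 [-2.91600198e-03  2.31689621e+01]
[282 158  45  20 247] [-42.8  -7.9] [ 7.2 14.4] -5.546238614921253 [-0.09658925 -6.23176699]
[130 169  31  31 433] [-219.   -34.8] [-188.     1.6] -17.578359460581954 [  -0.99304625 -219.48890959]
[109 177  26  23 292] [-245.1  -34.8] [-218.6   -7.9] -23.686000717334075 [ -0.23892338 -79.50670107]
[ 411  185  150    8 1146] [106.2 -26.2] [280.9 -17.6] -21.250918116601007 [-3.56134519e-03 -2.10679122e+01]
```

View pics/s1.png

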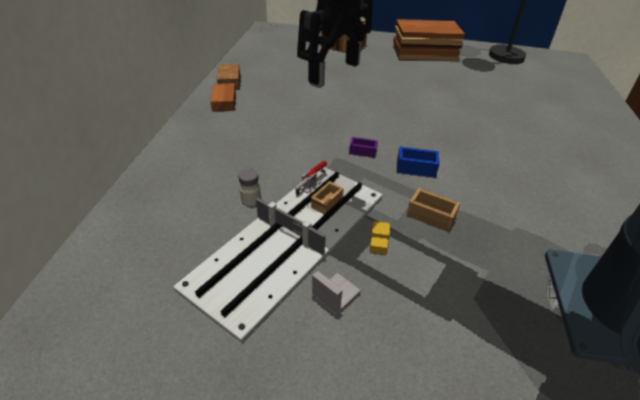

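```bash
python3 - <<'E'
from h import *
c=np.load("c1.npy",allow_pickle=True).item()
W=onz(c,[(225,98),(583,98),(556,223),(236,223)],.012)[:,:2]
print(W.round(4),W.mean(0),[np.linalg.norm(W[i]-W[i-1]).round(4) for i in range(4)])
a=np.radians(63.5); e=np.array([np.cos(a),np.sin(a)]); f=np.array([-e[1],e[0]])
o=np.array([.5193,-.13216])+e*.0932+f*.0061; print("rail based",o)
for oo in (o,W.mean(0),(o+W.mean(0))/2):
    print("drawer jig", ((np.array([.5193,-.13216])+e*(-.0171)+f*.0091-oo)@np.c_[e,f]).round(4))
E
```

```text
[[ 0.4016 -0.1907]
 [ 0.5779  0.164 ]
 [ 0.7138  0.0998]
 [ 0.5363 -0.2568]] [ 0.55740934 -0.04590333] [np.float64(0.1501), np.float64(0.3961), np.float64(0.1503), np.float64(0.3983)]
rail based [ 0.55542654 -0.04603031]
drawer jig [-0.1103  0.003 ]
drawer jig [-0.1113  0.0047]
drawer jig [-0.1108  0.0039]
```

Rails and corners agree: the jig origin is about (0.556, -0.046), yaw 63.5°, and the plate measures 397 x 150 mm. The drawer is at jig (-0.111, +0.004), with a measured length of 59 mm. I move above it with the fingers ahead of and behind it, and check from there.

```bash
cat >> h.py <<'E'
a=np.radians(63.5); E=np.array([np.cos(a),np.sin(a)]); F=np.array([-E[1],E[0]]); O=np.array([.5563,-.0460])
def J(x,y,z): return [*(O+E*x+F*y),z]
def toJ(p): return (np.array(p)[:2]-O)@np.c_[E,F]
RPY=[180,0,153.5]
def pic(n,f):
    im=bot.read_camera(n); cv2.imwrite(f"pics/{f}.png",im[:,:,::-1])
E
python3 - <<'E'
from h import *
bot.movep(J(-.110,.002,.12),RPY)
bot.servo_line(J(-.110,.002,.065),vel=.08); bot.sleep(.2)
s=bot.state(); print(s['clock'],toJ(s['position']),s['position'][2],s['tool_rot'],s['width'],s['contact_force'])
pic("wrist","w2");pic("side","s2")
im=cv2.imread("pics/s2.png")[100:280,200:440]; cv2.imwrite("pics/s2c.png",cv2.resize(im,None,fx=3.3,fy=3.3,interpolation=cv2.INTER_CUBIC))
E
```

```text
4.65 [-0.1100094   0.00156001] 0.0655605999179834 [-1.79998643e+02  6.61337946e-02  1.53500265e+02] 0.08526860530320836 [1.16262533 0.72228166 0.44644177]
```

View pics/w2.png

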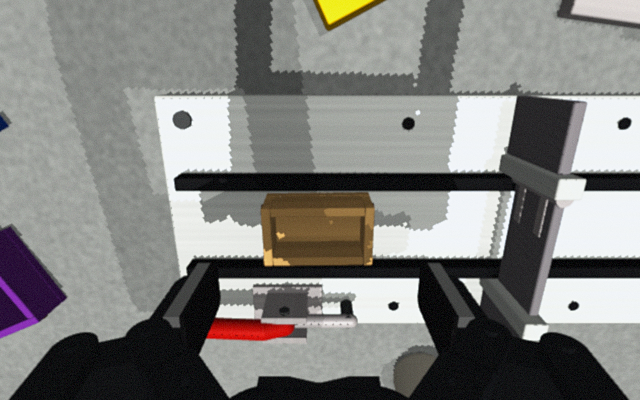

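View pics/s2c.png

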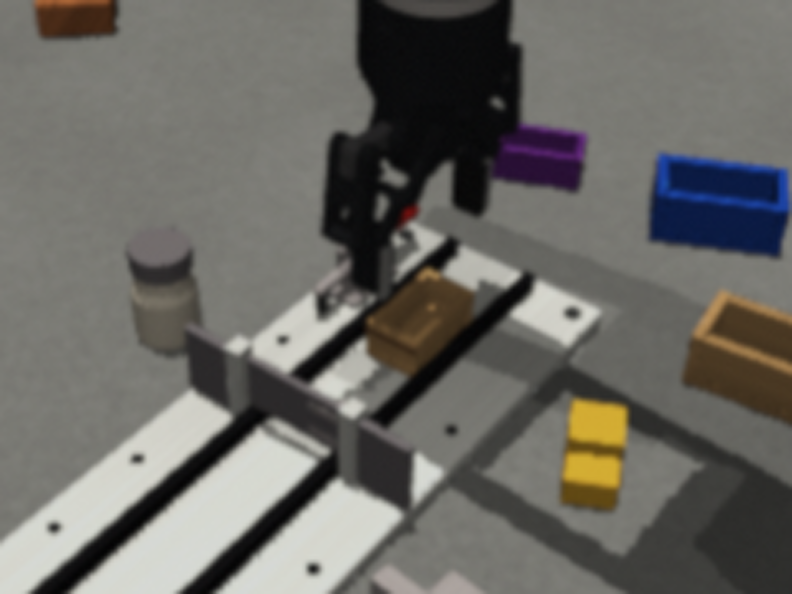

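```bash
python3 - <<'E'
from h import *
c=bot.calibration("wrist"); cs=bot.calibration("side")
for z in(.0655,.0785):
    P=[J(-.110+sx*d,.0015+sy*.011,z) for sx in(-1,1) for d in (.0425,.057) for sy in(-1,1)]
    print(z,proj(c,P).round().tolist(),((proj(cs,P)-[200,100])*3.3).round().tolist())
pic("scene","sc2")
im=cv2.imread("pics/sc2.png")[120:300,200:440]; cv2.imwrite("pics/sc2c.png",cv2.resize(im,None,fx=3.3,fy=3.3,interpolation=cv2.INTER_CUBIC))
E
```

```text
0.0655 [[228.0, 285.0], [224.0, 243.0], [197.0, 285.0], [191.0, 243.0], [409.0, 285.0], [413.0, 243.0], [440.0, 285.0], [445.0, 243.0]] [[449.0, 222.0], [481.0, 236.0], [463.0, 210.0], [495.0, 224.0], [361.0, 296.0], [393.0, 313.0], [344.0, 310.0], [377.0, 327.0]]
0.0785 [[220.0, 302.0], [216.0, 257.0], [187.0, 302.0], [180.0, 257.0], [416.0, 302.0], [421.0, 257.0], [450.0, 302.0], [456.0, 257.0]] [[451.0, 204.0], [482.0, 218.0], [465.0, 192.0], [496.0, 206.0], [361.0, 278.0], [394.0, 294.0], [344.0, 292.0], [377.0, 308.0]]
```

View pics/sc2c.png

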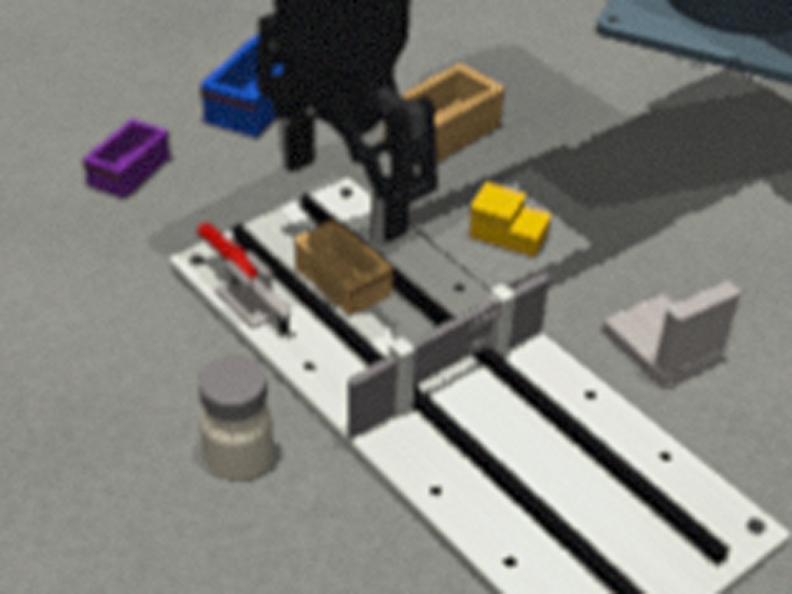

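The fingertips match z ≈ TCP + 13 mm, and both views show the fingers straddling the drawer. I descend, then push in stages with a force threshold.

```bash
python3 - <<'E'
from h import *
print(bot.servo_line(J(-.110,.001,.009),vel=.05,threshold=6))
s=bot.state(); print(s['clock'],toJ(s['position']),s['position'][2],s['contact_force'])
# finger back at x_c+57; gate open >0.5 when drawer front near -20 => centre -50 => gripper centre ~ -38
print(bot.servo_line(J(-.045,.001,.009),vel=.06,threshold=8)); bot.sleep(.1)
s=bot.state(); print(s['clock'],toJ(s['position']),s['position'][2],s['contact_force'])
pic("wrist","w3");pic("side","s3");pic("scene","sc3")
im=np.hstack([cv2.imread(f"pics/{n}.png")[150:290,220:420] for n in("s3","sc3")]); cv2.imwrite("pics/c3.png",cv2.resize(im,None,fx=2,fy=2,interpolation=cv2.INTER_CUBIC))
E
```

```text
False
6.0667 [-0.10999384  0.0007029 ] 0.009330555729025202 [0.36230463 0.0927628  0.13562588]
False
7.4 [-0.04532164  0.00089308] 0.008971400945526557 [-0.34978273 -0.48934251  0.53473849]
```

View pics/w3.png

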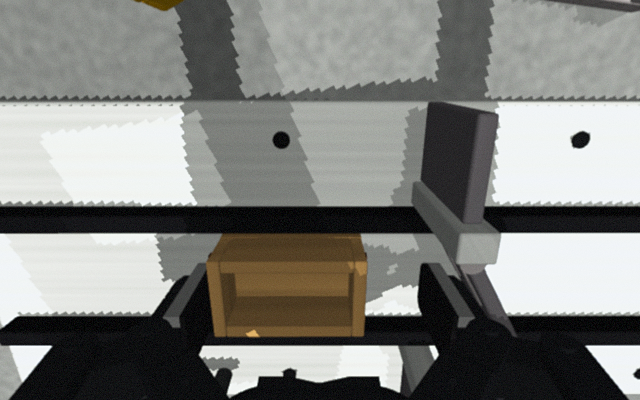

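View pics/c3.png

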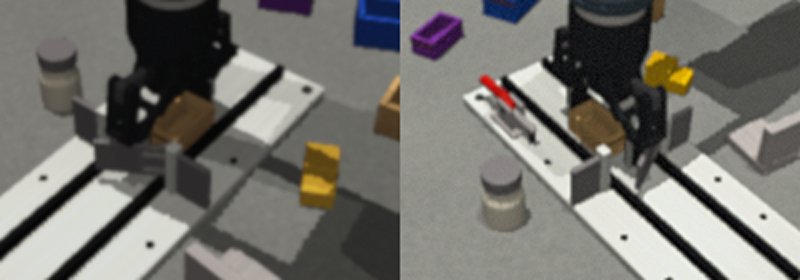

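The gate is opening on the front finger at (470,290), and the drawer rests against the rear finger at (208,300). Its leading end is still about 28 mm before the gateway. I continue to the hold point.

```bash
python3 - <<'E'
from h import *
for x in (-.025,-.004,.001):
    r=bot.servo_line(J(x,.001,.009),vel=.06,threshold=9); bot.sleep(.12)
    s=bot.state(); print(r,s['clock'],toJ(s['position']),s['contact_force'])
    if r: break
pic("wrist","w4");pic("side","s4");pic("scene","sc4")
im=np.hstack([cv2.imread(f"pics/{n}.png")[150:290,220:420] for n in("s4","sc4")]); cv2.imwrite("pics/c4.png",cv2.resize(im,None,fx=2,fy=2,interpolation=cv2.INTER_CUBIC))
E
```

```text
False 8.15 [-0.02470628  0.00061778] [ 0.66112014 -1.29671654 -0.2622478 ]
False 8.7667 [-0.00379697  0.00094031] [0.88447458 0.65414428 0.26688417]
False 9.1333 [0.00112842 0.00091378] [ 0.18861341  0.05640521 -0.99903517]
```

View pics/w4.png

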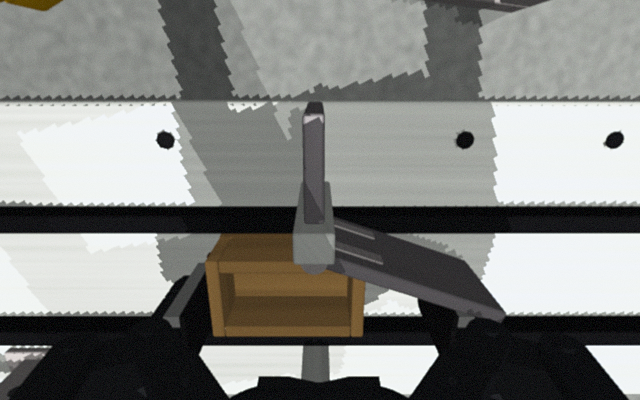

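View pics/c4.png

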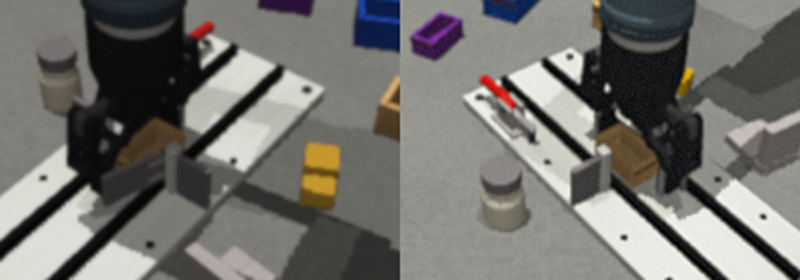

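The gate is held at about 1.1 rad on the front finger, with its edge at (470,290). The drawer's leading end, at (362,290), is past the gateway at u≈318. I push on through.

```bash
python3 - <<'E'
from h import *
for x in (.03,.06,.10,.140):
    r=bot.servo_line(J(x,.001,.009),vel=.06,threshold=10)
    s=bot.state(); print(r,s['clock'],toJ(s['position']),s['contact_force'])
    if r: break
bot.sleep(.3)
pic("wrist","w5");pic("side","s5");pic("scene","sc5")
im=np.hstack([cv2.imread(f"pics/{n}.png")[150:290,220:420] for n in("s5","sc5")]); cv2.imwrite("pics/c5.png",cv2.resize(im,None,fx=2,fy=2,interpolation=cv2.INTER_CUBIC))
E
```

```text
False 9.9167 [0.03050099 0.00135134] [-0.50974144  0.09978245  0.0722498 ]
False 10.5667 [0.06036297 0.00117298] [-0.46363207  0.41273023 -0.24494332]
False 11.3833 [0.10026603 0.0008902 ] [ 1.40215907 -0.30872271  0.12516326]
False 12.2 [0.14005651 0.00122394] [0.17519212 0.3267504  0.89891803]
```

View pics/w5.png

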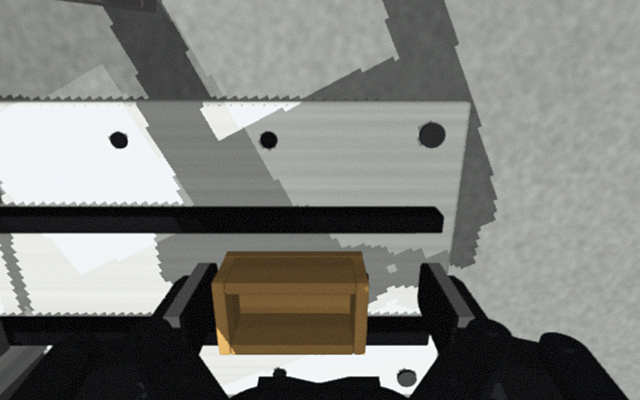

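View pics/c5.png

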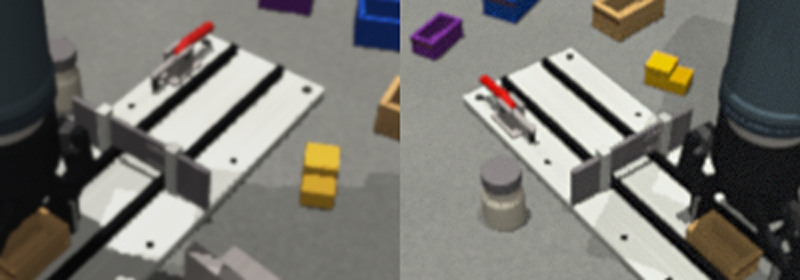

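The gate looks shut behind the drawer, which lies between the rails. I back off slightly, lift clear and check.

```bash
python3 - <<'E'
from h import *
bot.servo_line(J(.136,.001,.009),vel=.03)
bot.servo_line(J(.136,.001,.10),vel=.08,threshold=15)
bot.servo_line(J(.10,.001,.27),vel=.15); bot.sleep(.4)
s=bot.state(); print(s['clock'],toJ(s['position']),s['position'][2])
c=bot.calibration("wrist"); pic("wrist","w6");pic("side","s6");pic("scene","sc6")
im=cv2.imread("pics/w6.png"); hsv=cv2.cvtColor(im,cv2.COLOR_BGR2HSV)
d=cv2.inRange(hsv,(8,60,40),(20,220,255))
for k in cv2.findContours(d,cv2.RETR_EXTERNAL,cv2.CHAIN_APPROX_NONE)[0]:
    if cv2.contourArea(k)>300:
        W=np.array([toJ(p) for p in onz(c,k[:,0],.038)])*1000; print(cv2.boundingRect(k),W.min(0),W.max(0),cv2.minAreaRect(np.float32(W)))
print("gate shut top corners px",proj(c,[J(0,.033,.06),J(0,-.033,.06)]))
im=np.hstack([cv2.imread(f"pics/{n}.png")[150:350,170:450] for n in("s6","sc6")]); cv2.imwrite("pics/c6.png",cv2.resize(im,None,fx=1.4,fy=1.4,interpolation=cv2.INTER_CUBIC))
E
```

```text
15.9333 [0.10004491 0.00108162] 0.26972776774950674
(317, 144, 56, 36) [ 98.65951559 -25.62146261] [159.75843166  13.59476526] ((129.20443725585938, -6.012826919555664), (61.09921646118164, 39.2038459777832), 0.01457920577377081)
(0, 0, 52, 30) [-209.43127628  126.2726922 ] [-158.70503655  151.37747721] ((-184.06195068359375, 138.8130340576172), (25.101896286010742, 50.72306442260742), 89.95840454101562)
gate shut top corners px [[218.13130483 128.70547054]
 [223.85085876 191.45664634]]
```

View pics/w6.png

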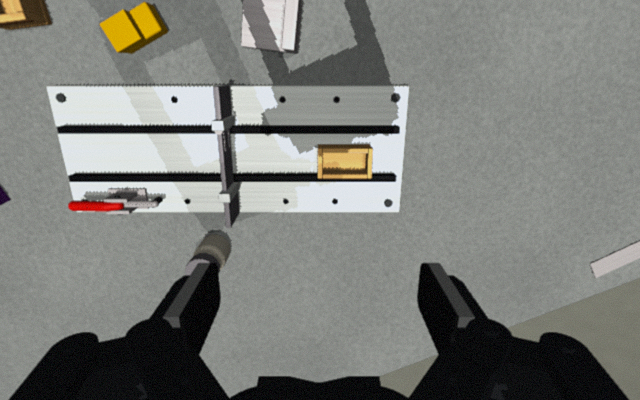

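View pics/c6.png

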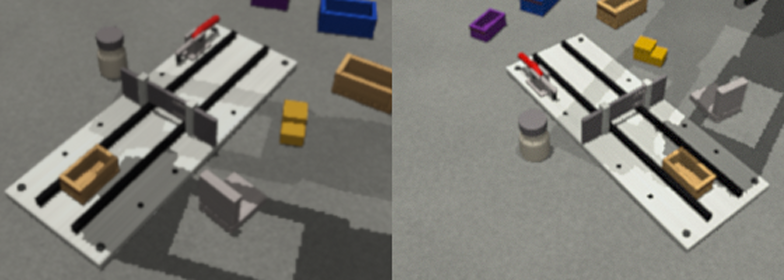

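The drawer is at jig x ≈ 0.129, lying against the right-hand rail inside the lane. The gate is in line with its posts, the bystanders are in place, and the robot is clear.

```bash
python3 -c "
from bench import bot
print(bot.finish_job(), bot.state()['clock'])"
```

```text
the job is handed in; nothing more can be done
the job is handed in; nothing more can be done
```

The drawer is through the gate, and I handed the job in at about 16 s of the 35 s allowed; no verdict was reported. I lowered the open gripper over the small maple drawer. The front finger pushed the gate to about 1.1 rad and held it while the leading end went in. The rear finger then pushed the drawer on until the gate shut behind it, and I backed off and lifted clear.

**Final position:** the last wrist picture puts the drawer centre at jig x ≈ 0.129 m, flat and parallel to the lane, resting against the −y rail. By eye the gate is shut in line with its posts, the bystanders have not moved, and the robot is clear.

**A disagreement:** the drawer's sideways position measures about −8.5 mm if I use only its top face (−6 mm from the raw outline, which includes a side face). The rails allow at most 7 mm, so that reading is about 1.5 mm off. The true position is within the ±12 mm limit either way.

**Not measured:** I judged the gate angle from the pictures only. The force stop (8–10 N while pushing) never tripped during the descent or the push.

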